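# Clamp a pipe in a drilling jig: load it, swing the gate shut, seat the thumbscrew

### The job

Get the length of PVC pipe clamped in the drilling jig, ready for drilling: lay it in the two V rests with its end up against the end stop, swing the gate shut over it, then turn the gate's knurled thumbscrew clockwise until it seats. Stop when you feel it go tight; do not force it further. Leave the PVC tee, tape measure and felt marker where they are.

Things in the scene. Friction and masses are not known exactly. Their poses are not given: they have to be found in the camera images.
- jig: Drilling jig, screwed to the bench (never moves): plywood base 142 x 172 mm, 14 mm thick, two aluminium V rests, steel end stop, steel post with a swing gate. Origin at bench height, straight below nest. z up, x from the jig's front to its back, y along the V rests to the end stop. The base reaches from x -37 to 105, y -82 to 91 mm.
- nest (a point): Middle of the pipe's axis when the pipe is home, 56 mm above the bench. Axes as jig. Two 90 degree V rests, 26 mm wide, centred 50 mm either side in y; 74 mm between them is free for fingers down to the base board. The V leans 30 degrees to the front: bed slopes 15 degrees down to the back (front edge x -24, z 46 mm), back face ends at z 64 mm. A pipe lowered in rolls home.
- stop_face (a point): Middle of the flat face of the steel end stop that the pipe's end comes up against: 70 mm from nest along +y of the jig, 56 mm above the bench. The stop is an upright plate 34 mm wide, its top 68 mm above the bench. Axes as jig.
- post_axis (a point): On the gate's upright pivot axis, at the gate's underside: 70 mm from nest along +x of the jig, 79 mm above the bench. Axes as jig. Post 11 mm in radius; gate hub 16.5 mm in radius; bolt head on top ends 99 mm above the bench.
- pipe: Loose plain ivory PVC pipe, 32 mm outside diameter, 140 mm long, 60 to 130 g; starts lying on the bench, where it can roll. Origin: middle of its axis (16 mm above the bench when lying). Its own y runs along the pipe; both ends are alike.
- gate (a joint): Swing gate, rad: steel bar 30 mm wide, 12 mm thick (79 to 91 mm above the bench), turning about post_axis. 0 = shut against its stop, across the pipe's middle, pointing to -x of the jig. Grows as it opens, anticlockwise seen from above, to -y of the jig (limit 1.45). Stiff pivot, 0.1 N m: stays where left. Carries a drill bush (top 95 mm above the bench) and a slanted nose for the screw.
- screw (a joint): Rotation of the knurled thumbscrew's thread, rad: 0 = backed off; grows clockwise seen from its head, which screws it in, 12 mm a turn. Starts between 0 and 1. Turns easily (0.05 N m) until the shoulder below the knob lands on the gate's nose and the rubber pad bears on the pipe: seated, at 3.6, a hard stop. It stays where it is left.
- knob (a joint): How far the knurled head is wound up ahead of the thread, rad, clockwise positive: it drives the thread through a stiff spring hub, 1.0 N m per rad. Under 0.06 while the screw runs freely, 0 when let go; once the screw is seated every further rad of turning winds it up. Past 0.5 (0.5 N m at the head) the screw is overforced; 0.1 to 0.3 is well tight.
- knob_grip (a point): Middle of the thumbscrew's knurled steel knob (35 mm diameter, 24 mm tall), on the screw's axis; moves in and out with the screw and with the gate, does not turn. z points out along the screw, 30 degrees from upright, leaning away from the post. 12 mm of thin neck below the knob, then the nose (26 x 28 mm). Gate shut, screw seated: x -41, z 127 mm in jig axes; 1.91 mm farther out per rad backed off.
- pvc_tee: Bystander, to be left where it is: white PVC tee fitting, about 68 x 59 x 42 mm, lying loose on the bench. Origin at its underside.
- tape_measure: Bystander, to be left where it is: pocket tape measure, about 34 x 79 x 58 mm, standing upright, loose on the bench. Origin at its underside.
- marker: Bystander, to be left where it is: felt marker, 128 mm long, lying loose on the bench. Origin at its underside.

How it is judged:
On the way, in this order (a step that is already met when the one before it is completed fails the run):
1. the pipe lies home in both V rests, its end within 4 mm of the end stop, let go (x of pipe in the frame of nest between -0.003 and 0.003 m and z of pipe in the frame of nest between -0.003 and 0.003 m and y of pipe in the frame of nest between -0.004 and 0.003 m and angle between the y axis of pipe and the y axis of jig, either way round below 0.05 rad and contact force between the fingers and pipe below 0.1 N), for 0.2 s.
2. the gate is swung shut over the pipe (within 0.04 rad) (x of pipe in the frame of nest between -0.003 and 0.003 m and z of pipe in the frame of nest between -0.003 and 0.003 m and y of pipe in the frame of nest between -0.004 and 0.003 m and angle between the y axis of pipe and the y axis of jig, either way round below 0.05 rad and value of joint gate below 0.04 rad), for 0.2 s.
3. the thumbscrew is turned in until it seats (3.5 rad or more) with the gate shut (all of step 2 and value of joint screw above 3.5 rad), for 0.1 s.
At the end, for the whole second after the job is handed in: The pipe is at rest home in both V rests (within 3 mm across and in height, aligned within 0.05 rad) with its end within 4 mm of the end stop, the gate is shut (0.04 rad or less) and the thumbscrew is seated (3.5 rad or more), everything let go (all of step 3 and linear speed of pipe below 0.01 m/s); the robot touches nothing.
It fails at once if the thumbscrew is overforced (head wound up more than 0.5 rad, 0.5 N m) (value of joint knob above 0.5 rad).
It fails at once if the pvc tee is moved by more than 25 mm (distance of pvc_tee from where it was at the start of the episode above 0.025 m).
It fails at once if the tape measure is moved by more than 25 mm (distance of tape_measure from where it was at the start of the episode above 0.025 m).
It fails at once if the marker is moved by more than 25 mm (distance of marker from where it was at the start of the episode above 0.025 m).
It also fails if it takes over 72 s, if anything falls off the work surface, if the arm or the gripper's body presses on something with over 40 N, if the wrist force passes 120 N, or if a joint passes its speed limit or range.

### The arm

A 7-joint arm with a two-finger parallel gripper is mounted at the origin on a cart in front of the work surface, level with it; the furniture and walls round the work are solid. World frame = base frame: x ahead of the robot, y to its left, z up, the work surface at z = 0. Lengths are in m, angles in rad, forces in N, time in s.
With the tool pointing down it reaches from about 0.425 to 0.925 m from the base axis. Payload 6.8 kg.
Tool frame: the origin (TCP) lies on the centre line of the jaws, within the pads' length; the fingertips stand 17 mm ahead of it and the grasp point (between the pads) lies 2 mm behind it; z points along the fingers, x is the direction in which the jaws open and shut, and the axes are right-handed (so a half turn about z gives the same grasp; the last joint's range is limited). The gripper opens to 85 mm and grips with 20 to 120 N. Pads are 22 mm wide; open, the fingers measure 114 mm over their backs; the gripper's body (76 mm by 85 mm) begins 54 mm behind the grasp point. The pads swing forward as they close: fully open they stand 13 mm farther back than shut.
Start: joints at [-1.427, 0.477, 0.022, 1.555, -0.011, 1.109, -0.083], TCP at [0.168, 0.654, 0.248] pointing down, gripper open.
Joint ranges: [-2.96, 2.96], [-0.34, 2.1], [-1.41, 1.46], [0.24, 2.44], [-1.37, 4.51], [0.17, 1.92], [-2.96, 2.96]. Speed limits (rad/s): [2.39, 2.39, 3.14, 3.14, 3.14, 3.14, 3.14].

### API

Orientations are given as a rotation vector (axis times angle).
In Python, from bench import r gives the robot as it stands.
- The arm moves only by the tool arm_command, never from a script. Its argument "increments" is a list of rows, each a list of 3 entries, a list of its own where there are three numbers: the shift along the world's x, y, z in m, then the turn, a rotation vector about the world's x, y, z in rad, then the opening in per cent of the stroke, from 0 (shut) to 100 (fully open). A call has 1 to 10 rows; each row is the pose to reach, as a shift and turn from the pose commanded when the call began; what a row does not reach only later rows make up. A row lasts 1/10 s, in which the tool goes at most 50 mm and 8.59 degrees, less where a joint would pass 70% of its speed; a pose out of reach is approached as far as the arm can. A call with a gripper value outside its range is refused whole. The fingers move at their own pace and stop on an object; "newtons" is the grip in N (left out, the last holds). Time passes only in rows, so rows that repeat a pose let the fingers close. It gives the time, the measured TCP pose, the force and the opening at its end, in the units of the state.
- r.get_obs(): the state, without advancing time (a new reading comes with each control period).
- r.grab_frame(name): name is "scene" or "top" or "wrist"; returns the picture (400x640x3 uint8, blue, green, red); there is no depth.
- r.camera_model(name): a dict with "camera_matrix" (3x3 intrinsics, pixels), "camera_from_world" (4x4, takes a point from world to camera coordinates). Camera axes: x right, y down, z forward; pixel columns grow to the right and rows downward; lengths in m; the calibration is good to about 2 mm. A picture is of the moment at which its call begins: read the wrist's pose just before it. camera_model takes no time and is no camera call; for the wrist camera it gives the pose at the moment of the call.
- r.hand_in(): hands the job in, once; it reports no verdict.
The state is a dict: "clock": time; "joints": joint angles; "qvel": joint speeds; "tau": joint torques, N m; "tcp_pos": TCP position; "orientation": TCP orientation; "contact_force": force on the tool from outside, world axes, zero at the start; "moment": the same for the moment, N m; "grip_width": finger opening in m.
Only numpy, scipy, OpenCV 4.12 (cv2) and the standard library are available. Lean on these libraries where they do the work, as an engineer would, in place of code of your own. Each camera call takes 0.05 s, during which the arm holds its last target. There are 200 camera calls.

## Working session

There is one attempt and no reset: what is moved stays moved. The work goes in short steps, Python scripts to look and compute and a tool call to move; the robot and the scene stay as the last step left them, time stands still between calls to the robot, and variables do not carry over. Pictures are saved under pics/ and viewed, about 8 in all and at most 12, crops included, and the job is handed in when it is done.

Besides the shell and the picture viewer there is one more tool, called after "Request:" as name(argument=value, ...) on one line, values as JSON. arm_command: Moves the arm, as the interface text tells. Its arguments: {"type":"object","properties":{"increments":{"type":"array","items":{"type":"array"}},"newtons":{"type":"number"}},"required":["increments"]}

```bash
mkdir -p pics; ls; python3 - <<'E'
from bench import r
import cv2,numpy as np
o=r.get_obs()
print(o)
for n in("scene","top"):
    cv2.imwrite(f"pics/{n}0.png",r.grab_frame(n)); c=r.camera_model(n)
    print(n,np.array(c["camera_matrix"]).round(1).tolist(),np.linalg.inv(np.array(c["camera_from_world"])).round(3).tolist())
E
```

```text
pics
{'clock': 0.0, 'joints': array([-1.42712297,  0.47776813,  0.02231672,  1.55643553, -0.01149776,
        1.10926839, -0.08312798]), 'qvel': array([-0.00032735, -0.00079846, -0.00122819,  0.00219809, -0.00085324,
        0.00149285,  0.00186069]), 'tau': array([-7.90620452e-04, -5.96460450e+01,  1.60742920e+00, -2.81185806e+01,
        1.23997981e-02,  9.38919053e-03, -1.04335842e-05]), 'tcp_pos': array([0.16801939, 0.65319324, 0.24735339]), 'orientation': array([ 2.48183795e+00,  1.92425494e+00, -2.05275511e-03]), 'contact_force': array([ 0.34438427, -0.58161899,  0.3439439 ]), 'moment': array([ 0.01534674,  0.02376186, -0.03882327]), 'grip_width': 0.08543805048162685}
scene [[386.1, 0.0, 315.1], [0.0, 386.1, 199.6], [0.0, 0.0, 1.0]] [[0.668, -0.45, 0.592, 0.03], [-0.744, -0.414, 0.525, -0.354], [0.009, -0.791, -0.611, 0.684], [0.0, 0.0, 0.0, 1.0]]
top [[474.9, 0.0, 316.7], [0.0, 474.9, 194.6], [0.0, 0.0, 1.0]] [[-0.044, -0.976, 0.213, 0.327], [-0.999, 0.044, -0.007, 0.177], [-0.002, -0.213, -0.977, 1.364], [0.0, 0.0, 0.0, 1.0]]
```

View pics/scene0.png

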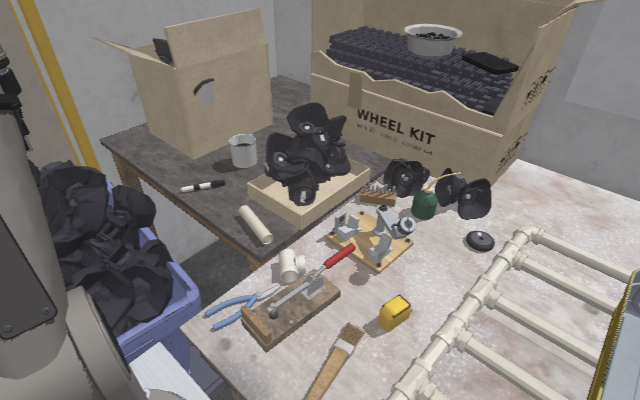

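View pics/top0.png

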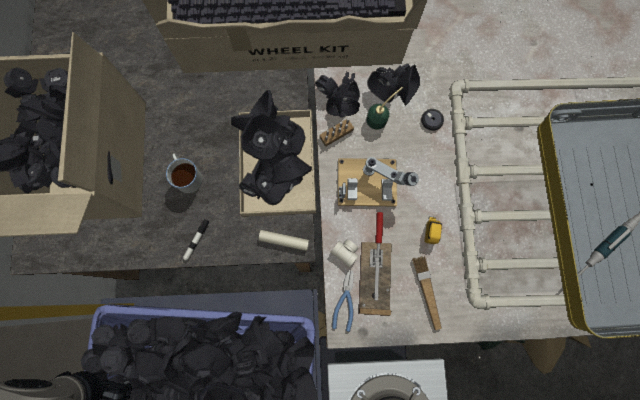

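Scene: pipe at about (283,241) in the top view on the dark board, jig at (366,183), gate open to the right with the knob at (411,179); tee (344,255), tape (434,230), marker (196,240). Next I measure roughly and zoom.

```bash
cat > h.py <<'E'
from bench import r
import cv2,numpy as np
from scipy.spatial.transform import Rotation as R
def cam(n):
    c=r.camera_model(n); return np.array(c["camera_matrix"]),np.array(c["camera_from_world"])
def ray(c,uv):
    K,T=c; d=T[:3,:3].T@np.linalg.solve(K,[uv[0],uv[1],1.]); return -T[:3,:3].T@T[:3,3],d
def onz(c,uv,z):
    o,d=ray(c,uv); return o+d*(z-o[2])/d[2]
def tri(c1,u1,c2,u2):
    A=[];b=[]
    for c,u in((c1,u1),(c2,u2)):
        o,d=ray(c,u); d=d/np.linalg.norm(d); P=np.eye(3)-np.outer(d,d); A.append(P);b.append(P@o)
    s=np.linalg.lstsq(np.vstack(A),np.hstack(b),rcond=None); return s[0],s[1]
def proj(c,p):
    K,T=c; q=K@(T[:3,:3]@p+T[:3,3]); return q[:2]/q[2]
def st():
    o=r.get_obs(); print("t",round(o["clock"],2),"p",o["tcp_pos"].round(4),"rv",o["orientation"].round(3),"F",o["contact_force"].round(1),"M",o["moment"].round(2),"w",round(o["grip_width"],4),"q",o["joints"].round(2)); return o
E
python3 - <<'E'
from h import *
T=cam("top")
for n,u,z in[("pipe a",(261,236),.016),("pipe b",(307,245),.016),("jig FL",(336,208),.014),("FR",(395,206),.014),("BL",(338,160),.014),("BR",(394,158),.014),("post",(371,164),.099),("knob",(411,179),.13),("tee",(344,255),.02),("tape",(434,230),.05),("marker",(196,240),.01),("cup",(180,175),.08)]:
    print(n,onz(T,u,z).round(3))
im=cv2.imread("pics/top0.png")[130:290,230:450]; cv2.imwrite("pics/topc.png",cv2.resize(im,None,fx=3.6,fy=3.6,interpolation=cv2.INTER_CUBIC))
print(R.from_rotvec(r.get_obs()["orientation"]).as_matrix().round(3)); K,W=cam("wrist"); print(K.round(1),np.linalg.inv(W).round(3))
E
```

```text
pipe a [0.508 0.33  0.016]
pipe b [0.476 0.2   0.016]
jig FL [0.58  0.112 0.014]
FR [ 0.578 -0.059  0.014]
BL [0.724 0.099 0.014]
BR [ 0.722 -0.067  0.014]
post [0.683 0.013 0.099]
knob [ 0.628 -0.087  0.13 ]
tee [0.443 0.097 0.02 ]
tape [ 0.499 -0.155  0.05 ]
marker [0.506 0.517 0.01 ]
cup [0.681 0.546 0.08 ]
[[ 0.249  0.968 -0.   ]
 [ 0.968 -0.249 -0.002]
 [-0.002  0.    -1.   ]]
[[321.6   0.  318.8]
 [  0.  321.6 201.6]
 [  0.    0.    1. ]] [[ 0.249  0.936  0.249  0.104]
 [ 0.969 -0.24  -0.065  0.669]
 [-0.001  0.258 -0.966  0.372]
 [ 0.     0.     0.     1.   ]]
```

View pics/topc.png

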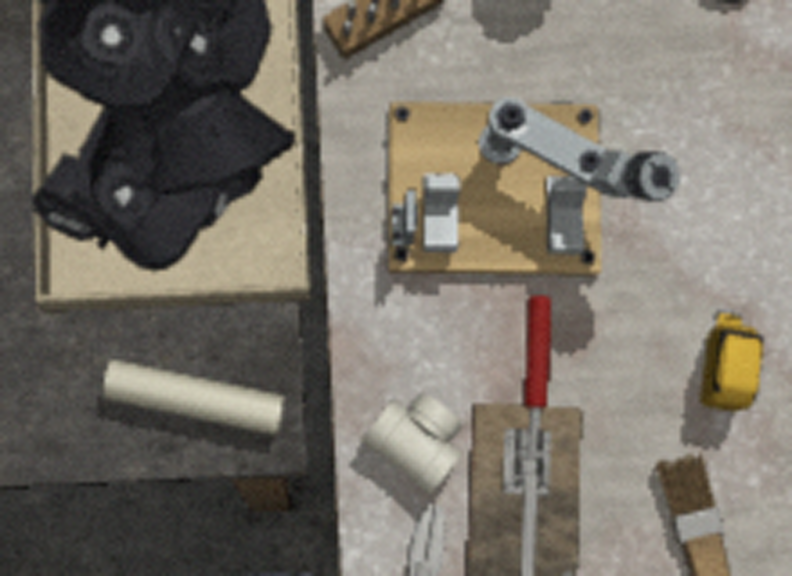

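Request:
arm_command(increments=[[[0.04,-0.04,0],[0,0,-0.12],100],[[0.07,-0.08,0],[0,0,-0.24],100],[[0.1,-0.12,0],[0,0,-0.36],100],[[0.14,-0.16,0],[0,0,-0.48],100],[[0.17,-0.2,0],[0,0,-0.6],100],[[0.2,-0.24,0],[0,0,-0.72],100],[[0.23,-0.28,0],[0,0,-0.84],100],[[0.26,-0.32,0],[0,0,-0.96],100],[[0.3,-0.36,0],[0,0,-1.08],100],[[0.325,-0.385,0],[0,0,-1.2],100]])

```text
clock: 1.1
tcp_pos: [0.4905, 0.2703, 0.2483]
orientation: [-3.136, -0.179, 0.001]
contact_force: [1.2, 1.1, 0.4]
grip_width: 0.0856
```

Request:
arm_command(increments=[[[0,0,0],[0,0,-0.12],100],[[0,0,0],[0,0,-0.24],100],[[0,0,0],[0,0,-0.37],100],[[0,0,0],[0,0,-0.37],100],[[0,0,0],[0,0,-0.37],100]])

```text
clock: 1.6
tcp_pos: [0.4896, 0.2722, 0.2481]
orientation: [3.117, -0.387, -0.0]
contact_force: [0.2, 0.6, 0.7]
grip_width: 0.0852
```

```bash
python3 - <<'E'
from h import *
st(); c=cam("wrist"); im=r.grab_frame("wrist"); cv2.imwrite("pics/w1.png",im)
hsv=cv2.cvtColor(im,cv2.COLOR_BGR2HSV)
m=((hsv[...,2]>150)&(hsv[...,1]>20)&(hsv[...,1]<90)).astype(np.uint8)
m=cv2.morphologyEx(m,cv2.MORPH_OPEN,np.ones((5,5)))
for k in cv2.findContours(m,0,2)[0]:
    if cv2.contourArea(k)>800:
        q=cv2.minAreaRect(k); b=cv2.boxPoints(q); print(cv2.contourArea(k),b.round().tolist(),[onz(c,p,.016).round(4).tolist() for p in b])
E
```

```text
t 1.6 p [0.4896 0.2722 0.2481] rv [ 3.117 -0.387 -0.   ] F [0.2 0.6 0.7] M [-0.01  0.03 -0.01] w 0.0852 q [-1.02  0.31  0.49  1.86 -0.17  1.01 -0.7 ]
1238.5 [[474.0, 269.0], [528.0, 269.0], [528.0, 309.0], [474.0, 309.0]] [[0.6436, 0.1141, 0.016], [0.7072, 0.0981, 0.016], [0.7027, 0.0423, 0.016], [0.6367, 0.0589, 0.016]]
10107.5 [[359.0, 42.0], [454.0, 19.0], [506.0, 229.0], [411.0, 252.0]] [[0.5621, 0.3944, 0.016], [0.6578, 0.3922, 0.016], [0.686, 0.1564, 0.016], [0.5735, 0.1542, 0.016]]
2707.5 [[506.0, 17.0], [614.0, -13.0], [628.0, 35.0], [519.0, 65.0]] [[0.7083, 0.3813, 0.016], [0.8133, 0.3818, 0.016], [0.8257, 0.3345, 0.016], [0.7172, 0.3329, 0.016]]
9007.0 [[67.0, 1.0], [153.0, -7.0], [178.0, 280.0], [93.0, 288.0]] [[0.2914, 0.5013, 0.016], [0.3755, 0.4869, 0.016], [0.2899, 0.1879, 0.016], [0.1837, 0.2039, 0.016]]
```

View pics/w1.png

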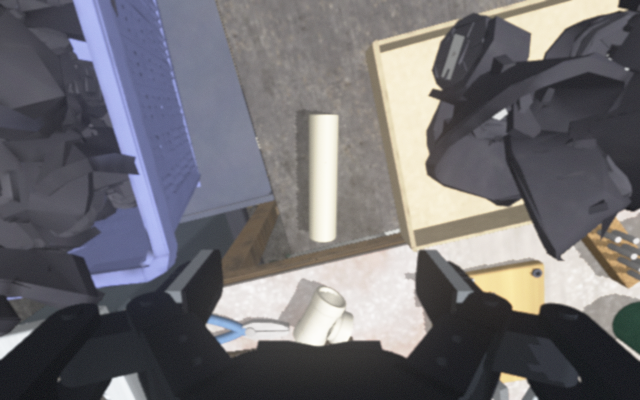

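```bash
python3 - <<'E'
from h import *
c=cam("wrist"); im=cv2.imread("pics/w1.png")
hsv=cv2.cvtColor(im,cv2.COLOR_BGR2HSV); m=np.zeros((400,640),np.uint8)
m[100:250,295:350]=(hsv[100:250,295:350,2]>165)
k=max(cv2.findContours(m,0,2)[0],key=cv2.contourArea)
print(cv2.boundingRect(k),cv2.contourArea(k))
L=[];
for v in range(125,232,5):
    x=np.where(m[v])[0]; L.append(onz(c,((x[0]+x[-1])/2,v),.016)[:2])
L=np.array(L); vx,vy,x0,y0=cv2.fitLine(L.astype(np.float32),2,0,.01,.01).ravel()
print("axis ang",np.degrees(np.arctan2(vy,vx)),x0,y0)
x,y,w,h=cv2.boundingRect(k)
# top end edge: rim top z~.016 ; bottom end
for v in(y,y+h-1): print(onz(c,(323,v),.016).round(4),onz(c,(323,v),.028).round(4),onz(c,(323,v),.004).round(4))
# jig corners from top
T=cam("top"); f=3.6
P=[onz(T,((u+.5)/f-.5+230,(v+.5)/f-.5+130),.014)[:2] for u,v in((389,101),(599,103),(600,270),(388,272))]
print(np.round(P,4))
J=np.array([[105,91],[105,-82],[-37,-82],[-37,91]])/1000
M,_=cv2.estimateAffinePartial2D(J.astype(np.float32),np.array(P,np.float32)); print(M, np.hypot(*M[:,0]),np.degrees(np.arctan2(M[1,0],M[0,0])))
E
```

```text
(310, 114, 29, 129) 3277.0
axis ang 75.34197 0.49372196 0.26729983
[0.5096 0.3353 0.016 ] [0.5094 0.3353 0.028 ] [0.5097 0.3354 0.004 ]
[0.4742 0.1931 0.016 ] [0.4752 0.1978 0.028 ] [0.4732 0.1883 0.004 ]
[[ 0.7309  0.0993]
 [ 0.7214 -0.073 ]
 [ 0.582  -0.0626]
 [ 0.5879  0.1078]]
[[ 0.99183672  0.05325644  0.62160109]
 [-0.05325644  0.99183672  0.01521506]] 0.9932654899829132 -3.0735316921964237
```

Request:
arm_command(increments=[[[0.004,-0.005,-0.05],[0,0,-0.008],65],[[0.004,-0.005,-0.1],[0,0,-0.008],65],[[0.004,-0.005,-0.14],[0,0,-0.008],65],[[0.004,-0.005,-0.18],[0,0,-0.008],65],[[0.004,-0.005,-0.21],[0,0,-0.008],65],[[0.004,-0.005,-0.227],[0,0,-0.008],65],[[0.004,-0.005,-0.227],[0,0,-0.008],65]])

```text
clock: 2.35
tcp_pos: [0.4921, 0.2663, 0.0189]
orientation: [3.113, -0.402, -0.006]
contact_force: [-0.9, -0.1, 0.2]
grip_width: 0.0552
```

Request:
arm_command(increments=[[[0,0,0],[0,0,0],20],[[0,0,0],[0,0,0],20],[[0,0,0],[0,0,0],20],[[0,0,0],[0,0,0],20],[[0,0,0],[0,0,0],20],[[0,0,0],[0,0,0],20]], newtons=35)

```text
clock: 2.95
tcp_pos: [0.4946, 0.2677, 0.0225]
orientation: [-3.114, 0.405, -0.002]
contact_force: [0.0, -0.3, 6.8]
grip_width: 0.0307
```

Request:
arm_command(increments=[[[0,0,0.03],[0,0,0],20],[[0,0,0.07],[0,0,0],20],[[0,0,0.12],[0,0,0.03],20],[[0,-0.03,0.17],[0,0,0.08],20],[[0,-0.07,0.21],[0,0,0.14],20],[[0,-0.12,0.24],[0,0,0.2],20],[[0,-0.17,0.25],[0,0,0.206],20],[[0,-0.22,0.25],[0,0,0.206],20],[[0,-0.27,0.25],[0,0,0.206],20],[[0,-0.3,0.25],[0,0,0.206],20]])

```text
clock: 3.95
tcp_pos: [0.4934, -0.0333, 0.272]
orientation: [-3.139, 0.083, -0.002]
contact_force: [0.8, 0.1, -0.6]
grip_width: 0.0308
```

Request:
arm_command(increments=[[[0,0,0],[0,0,0],20],[[0,0,0],[0,0,0],20],[[0,0,0],[0,0,0],20]])

```text
clock: 4.25
tcp_pos: [0.4938, -0.0301, 0.2712]
orientation: [-3.14, 0.081, 0.0]
contact_force: [-0.5, -0.9, -0.6]
grip_width: 0.031
```

```bash
python3 - <<'E'
from h import *
st(); c=cam("wrist"); np.savez("w2.npz",K=c[0],T=c[1]); im=r.grab_frame("wrist"); cv2.imwrite("pics/w2.png",im)
for p in([.05,.08,.014],[-.03,0,.014]): print(proj(c,np.array(p)+[.62,.015,0]))
E
```

```text
t 4.25 p [ 0.4938 -0.0301  0.2712] rv [-3.14   0.081  0.   ] F [-0.5 -0.9 -0.6] M [-0.04  0.02 -0.07] w 0.031 q [-0.61  0.16  0.62  1.98 -0.11  1.03  0.01]
[474.96337617  50.07709591]
[400.44753965 128.91340209]
```

View pics/w2.png

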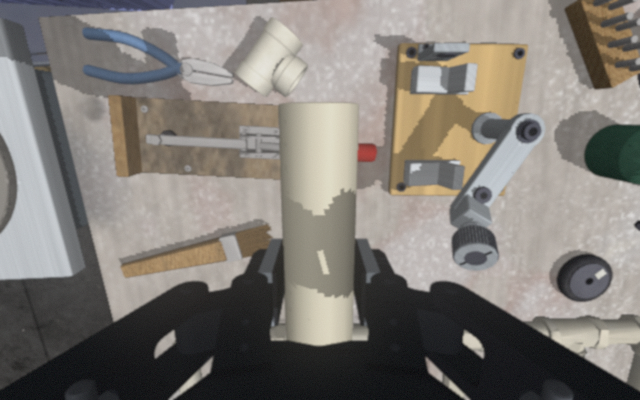

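```bash
python3 - <<'E'
from h import *
z=np.load("w2.npz"); c=(z["K"],z["T"]); im=cv2.imread("pics/w2.png"); hsv=cv2.cvtColor(im,cv2.COLOR_BGR2HSV)
print(hsv[60,400:408:3].tolist(),hsv[120,400].tolist(),hsv[120,384].tolist())
m=np.zeros((400,640),np.uint8); R0=np.s_[30:215,380:540]
m[R0]=(hsv[R0][...,1]>75)&(abs(hsv[R0][...,0].astype(int)-18)<8)
m=cv2.morphologyEx(m,cv2.MORPH_CLOSE,np.ones((3,3)))
k=max(cv2.findContours(m,0,2)[0],key=cv2.contourArea); print(cv2.boundingRect(k))
def fit(pts):
    P=np.array([onz(c,p,.014)[:2] for p in pts],np.float32)
    vx,vy,x,y=cv2.fitLine(P,cv2.DIST_HUBER,0,.01,.01).ravel(); return vx,vy,x,y
fr=[(np.where(m[v])[0][0]-.5,v) for v in range(55,185,3)]
bk=[(np.where(m[v])[0][-1]+.5,v) for v in range(50,105,3)]
lf=[(u,np.where(m[:,u])[0][0]-.5) for u in list(range(403,410))+list(range(475,522,3))]
rt=[(u,np.where(m[:,u])[0][-1]+.5) for u in range(395,450,3)]
ls={n:fit(p) for n,p in(("fr",fr),("bk",bk),("lf",lf),("rt",rt))}
for n,l in ls.items(): print(n,np.degrees(np.arctan2(l[1],l[0])),l[2:])
a=np.degrees(np.arctan2(ls["fr"][1],ls["fr"][0]))%180-90; print("yaw",a)
a=np.radians(a); ex=np.array([np.cos(a),np.sin(a)]); ey=np.array([-ex[1],ex[0]])
f,b,l,q=[ex@ls[n][2:] if n in("fr","bk") else ey@ls[n][2:] for n in("fr","bk","lf","rt")]
print("size",b-f,l-q); ox=((f+.037)+(b-.105))/2; oy=((l-.091)+(q+.082))/2; print(f+.037,b-.105,l-.091,q+.082)
O=ox*ex+oy*ey; print("origin",O)
# check predicted points vs picture
for n,p in(("bolt",(.07,0,.099)),("stoptop",(0,.07,.068)),("stoptop-",(-.017,.07,.068)),("stoptop+",(.017,.07,.068)),("rest1 back",(.0,-.037,.064))):
    w=np.r_[O+p[0]*ex+p[1]*ey,p[2]]; print(n,proj(c,w).round(1))
B=onz(c,(528,130),.099)[:2]; g=onz(c,(473,254),.145)[:2]; print("bolt",B); 
# pipe in hand: 
P=cv2.inRange(im[95:125,260:380],(120,140,150),(255,255,255)); xs=np.where(P[20])[0]; print("pipe end row",np.where(P[:,58])[0][:2]+95,"cols row115",xs[0]+260,xs[-1]+260)
E
```

```text
[[19, 99, 176], [19, 100, 207], [19, 100, 186]] [18, 98, 205] [12, 30, 170]
(389, 43, 139, 152)
fr 86.74453 (np.float32(0.5814878), np.float32(0.024757998))
bk 87.29389 (np.float32(0.72511446), np.float32(0.07006931))
lf -2.920871 (np.float32(0.6625058), np.float32(0.101958774))
rt -2.9097202 (np.float32(0.6225013), np.float32(-0.0648962))
yaw -3.2554703
size 0.14082175 0.1688575
0.61614347 0.6149652 0.048416696 0.052559197
origin [0.61742806 0.0154503 ]
bolt [531.7 130.9]
stoptop [449.1  52.7]
stoptop- [431.   52.6]
stoptop+ [467.2  52.8]
rest1 back [436.3 165.5]
bolt [0.68393635 0.01243911]
pipe end row [95 96] cols row115 260 379
```

```bash
python3 - <<'E'
import cv2
im=cv2.imread("pics/w2.png")[20:290,270:550]; cv2.imwrite("pics/w2c.png",cv2.resize(im,None,fx=2.2,fy=2.2,interpolation=cv2.INTER_CUBIC))
E
```

```text
(no output)
```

View pics/w2c.png

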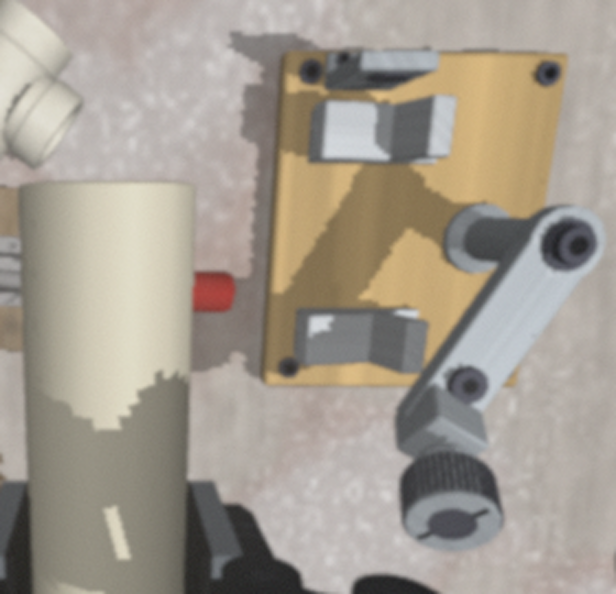

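```bash
python3 - <<'E'
from h import *
z=np.load("w2.npz"); c=(z["K"],z["T"]); f=lambda u:((u[0]+.5)/2.2-.5+270,(u[1]+.5)/2.2-.5+20)
a=np.radians(-2.95); Rz=np.array([[np.cos(a),-np.sin(a)],[np.sin(a),np.cos(a)]])
O=np.array([.6165,.0155])
J=lambda u,zz:((Rz.T@(onz(c,f(u),zz)[:2]-O))*1000).round(1)
print("valley",J((375,310),.0364),J((372,365),.0364),J((378,103),.0364),J((390,162),.0364))
print("rest front edge near",J((298,362),.046),J((303,310),.046),"far",J((310,160),.046))
print("back tops",J((428,345),.064),J((418,311),.064),J((454,100),.064))
print("stop right top corners",J((437,52),.068),J((436,68),.068),"bolt",J((571,243),.099),"knob top face ctr",J((452,523),.15))
E
```

```text
valley [ 14.7 -35.6] [ 15.9 -64.2] [ 6.6 62.3] [15.  35.8]
rest front edge near [-25.2 -60.6] [-24.5 -34.4] far [-26.3  36.1]
back tops [ 31.1 -48.6] [ 24.5 -32.4] [29.8 59.7]
stop right top corners [18.4 78. ] [18.7 71.8] bolt [68.7  0.3] knob top face ctr [   8.7 -100.7]
```

```bash
python3 - <<'E'
from h import *
z=np.load("w2.npz"); c=(z["K"],z["T"]); im=cv2.imread("pics/w2.png")
print(im[96:110,318].sum(1))
t=np.array([.4938,-.0301]); a=np.radians(-2.95); ex=np.array([np.cos(a),np.sin(a)]); ey=np.array([-ex[1],ex[0]])
for zz in(.28,.265,.25):
    e=onz(c,(318,102.5),zz)[:2]-t; print(zz,"end rel tcp",ex@e,ey@e)
    for v in (110,150): 
        print([ex@(onz(c,(u,v),zz)[:2]-t) for u in(279,357)])
rv=R.from_rotvec([-3.14,.081,0]).as_matrix(); print("toolx ang",np.degrees(np.arctan2(rv[1,0],rv[0,0])))
O=np.array([.6165,.0155]); tg=O-.003*ex-.008*ey; print("target tcp for x-3,y-8",tg, "shift",tg-t)
E
```

```text
[567 564 573 574 568 549 530 563 600 606 618 606 608 618]
0.28 end rel tcp -0.0010067290312637288 0.06873996356546143
[np.float64(-0.01450494146113456), np.float64(0.012489976993201922)]
[np.float64(-0.01493300929754871), np.float64(0.012917268910482338)]
0.265 end rel tcp -0.0010484086245125543 0.06932957808050777
[np.float64(-0.016296230626824965), np.float64(0.014197711715331561)]
[np.float64(-0.016779783705313633), np.float64(0.014680388301699402)]
0.25 end rel tcp -0.0010900882177613794 0.06991919259555411
[np.float64(-0.018087519792515373), np.float64(0.015905446437461092)]
[np.float64(-0.01862655811307856), np.float64(0.01644350769291647)]
toolx ang -2.9553686447964678
target tcp for x-3,y-8 [0.61309226 0.00766499] shift [0.11929226 0.03776499]
```

Request:
arm_command(increments=[[[0.05,0.02,0],[0,0,0],20],[[0.09,0.03,-0.02],[0,0,0],20],[[0.105,0.0385,-0.06],[0,0,0],20],[[0.105,0.0385,-0.1],[0,0,0],20],[[0.105,0.0385,-0.14],[0,0,0],20],[[0.105,0.0385,-0.171],[0,0,0],20],[[0.105,0.0385,-0.171],[0,0,0],20],[[0.105,0.0385,-0.171],[0,0,0],20]])

```text
clock: 5.1
tcp_pos: [0.599, 0.0082, 0.1004]
orientation: [3.141, -0.08, -0.001]
contact_force: [0.3, -0.8, 0.9]
grip_width: 0.031
```

Request:
arm_command(increments=[[[0,0,-0.01],[0,0,0],20],[[0,0,-0.02],[0,0,0],20],[[0,0,-0.026],[0,0,0],20],[[0,0,-0.03],[0,0,0],20],[[0,0,-0.03],[0,0,0],20]])

```text
clock: 5.6
tcp_pos: [0.5985, 0.007, 0.0698]
orientation: [3.14, -0.083, -0.001]
contact_force: [0.2, -0.0, -2.4]
grip_width: 0.0307
```

```bash
python3 - <<'E'
from h import *
st(); c=cam("wrist"); np.savez("w3.npz",K=c[0],T=c[1]); im=r.grab_frame("wrist"); cv2.imwrite("pics/w3.png",im)
E
```

```text
t 5.6 p [0.5985 0.007  0.0698] rv [ 3.14e+00 -8.30e-02 -1.00e-03] F [ 0.2 -0.  -2.4] M [ 0.02 -0.    0.  ] w 0.0307 q [-0.46  0.62  0.47  1.9  -0.41  0.72  0.19]
```

View pics/w3.png

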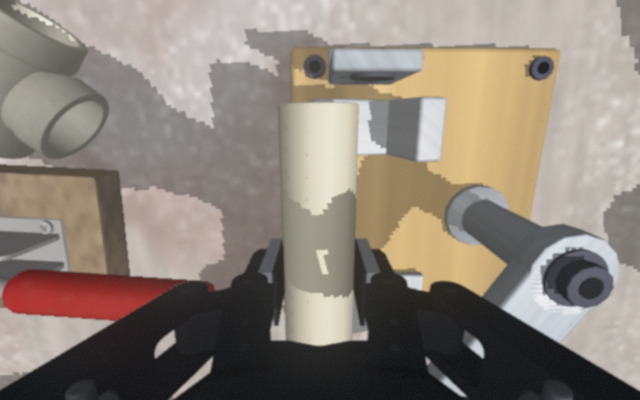

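Request:
arm_command(increments=[[[0.004,0,-0.001],[0,0,0],20],[[0.008,0,-0.002],[0,0,0],20],[[0.012,-0.001,-0.003],[0,0,0],20],[[0.015,-0.001,-0.004],[0,0,0],20],[[0.015,-0.001,-0.004],[0,0,0],20]])

```text
clock: 6.15
tcp_pos: [0.6143, 0.006, 0.0662]
orientation: [3.14, -0.083, 0.0]
contact_force: [0.2, 0.4, -1.1]
grip_width: 0.0308
```

Request:
arm_command(increments=[[[0.001,0,-0.001],[0,0,0],20],[[0.001,0,-0.002],[0,0,0],20],[[0.001,0,-0.003],[0,0,0],20],[[0.001,0,-0.003],[0,0,0],20]])

```text
clock: 6.55
tcp_pos: [0.6151, 0.006, 0.0639]
orientation: [-3.14, 0.083, -0.001]
contact_force: [-1.0, 0.0, 4.0]
grip_width: 0.0307
```

Request:
arm_command(increments=[[[0,0.002,0],[0,0,0],20],[[0,0.004,0],[0,0,0],20],[[0,0.006,0],[0,0,0],20],[[0,0.008,0],[0,0,0],20],[[0,0.008,0],[0,0,0],20]])

```text
clock: 7.05
tcp_pos: [0.6157, 0.0139, 0.0638]
orientation: [3.14, -0.083, 0.003]
contact_force: [1.6, -3.1, 4.8]
grip_width: 0.0309
```

Request:
arm_command(increments=[[[0,0.001,0],[0,0,0],20],[[0,0.002,0],[0,0,0],20],[[0,0.002,0],[0,0,0],20]])

```text
clock: 7.35
tcp_pos: [0.6157, 0.0157, 0.0639]
orientation: [3.14, -0.084, 0.003]
contact_force: [2.0, -3.1, 5.0]
grip_width: 0.0312
```

Request:
arm_command(increments=[[[0,0.001,0],[0,0,0],20],[[0,0.002,0],[0,0,0],20],[[0,0.002,0],[0,0,0],20]])

```text
clock: 7.65
tcp_pos: [0.6157, 0.0161, 0.0639]
orientation: [3.138, -0.085, 0.003]
contact_force: [2.2, -7.1, 5.3]
grip_width: 0.0307
```

```bash
python3 - <<'E'
from h import *
st(); c=cam("wrist"); np.savez("w4.npz",K=c[0],T=c[1]); im=r.grab_frame("wrist"); cv2.imwrite("pics/w4.png",im)
im=im[30:300,250:450]; cv2.imwrite("pics/w4c.png",cv2.resize(im,None,fx=2.2,fy=2.2,interpolation=cv2.INTER_CUBIC))
E
```

```text
t 7.65 p [0.6157 0.0161 0.0639] rv [ 3.138e+00 -8.500e-02  3.000e-03] F [ 2.2 -7.1  5.3] M [-1.33 -0.42  0.05] w 0.0307 q [-0.47  0.65  0.46  1.86 -0.42  0.73  0.18]
```

View pics/w4c.png

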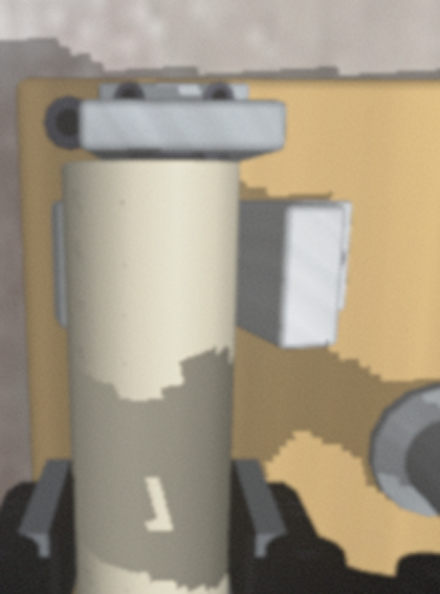

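Pipe end (crop row ~160) is against the stop plate, but the pipe sits about 5 mm to the front of the stop's middle (151 vs 183), so I slide it back along the bed.

Request:
arm_command(increments=[[[0.001,-0.0005,0],[0,0,0],20],[[0.002,-0.0005,-0.0005],[0,0,0],20],[[0.003,-0.0005,-0.001],[0,0,0],20],[[0.003,-0.0005,-0.001],[0,0,0],20]])

```text
clock: 8.1
tcp_pos: [0.6168, 0.016, 0.0635]
orientation: [3.14, -0.085, -0.004]
contact_force: [-6.8, -5.6, 17.6]
grip_width: 0.031
```

Request:
arm_command(increments=[[[0.001,0,0],[0,0,0],20],[[0.002,0,-0.0005],[0,0,0],20],[[0.002,0,-0.0005],[0,0,0],20]])

```text
clock: 8.4
tcp_pos: [0.6186, 0.0159, 0.063]
orientation: [3.14, -0.085, -0.004]
contact_force: [-6.7, -5.6, 18.6]
grip_width: 0.0306
```

Request:
arm_command(increments=[[[0.001,0,0],[0,0,0],20],[[0.002,0,0],[0,0,0],20],[[0.002,0,0],[0,0,0],20]])

```text
clock: 8.7
tcp_pos: [0.62, 0.0159, 0.0626]
orientation: [3.14, -0.085, -0.006]
contact_force: [-8.3, -5.4, 17.8]
grip_width: 0.0306
```

Request:
arm_command(increments=[[[0,0,0.001],[0,0,0],45],[[0,0,0.001],[0,0,0],50],[[0,0,0.001],[0,0,0],60],[[0,0,0.001],[0,0,0],60],[[0,0,0.001],[0,0,0],60]])

```text
clock: 9.2
tcp_pos: [0.6217, 0.0179, 0.0625]
orientation: [-3.14, 0.083, 0.001]
contact_force: [0.8, -0.2, -0.2]
grip_width: 0.0512
```

Request:
arm_command(increments=[[[0,0,0.03],[0,0,0],60],[[0,0,0.07],[0,0,0],60],[[0,0,0.12],[0,0,0],60],[[0,0,0.15],[0,0,0],60],[[0,0,0.15],[0,0,0],60],[[0,0,0.15],[0,0,0],60]])

```text
clock: 9.8
tcp_pos: [0.622, 0.0178, 0.2132]
orientation: [-3.14, 0.083, -0.002]
contact_force: [-0.2, 0.8, 0.3]
grip_width: 0.051
```

```bash
python3 - <<'E'
from h import *
st(); c=cam("wrist"); np.savez("w5.npz",K=c[0],T=c[1]); im=r.grab_frame("wrist"); cv2.imwrite("pics/w5.png",im)
cv2.imwrite("pics/w5c.png",cv2.resize(im[0:300,200:500],None,fx=2,fy=2,interpolation=cv2.INTER_CUBIC))
E
```

```text
t 9.8 p [0.622  0.0178 0.2132] rv [-3.14e+00  8.30e-02 -2.00e-03] F [-0.2  0.8  0.3] M [-0.01  0.08 -0.02] w 0.051 q [-0.55  0.47  0.57  1.75 -0.3   1.    0.08]
```

View pics/w5c.png

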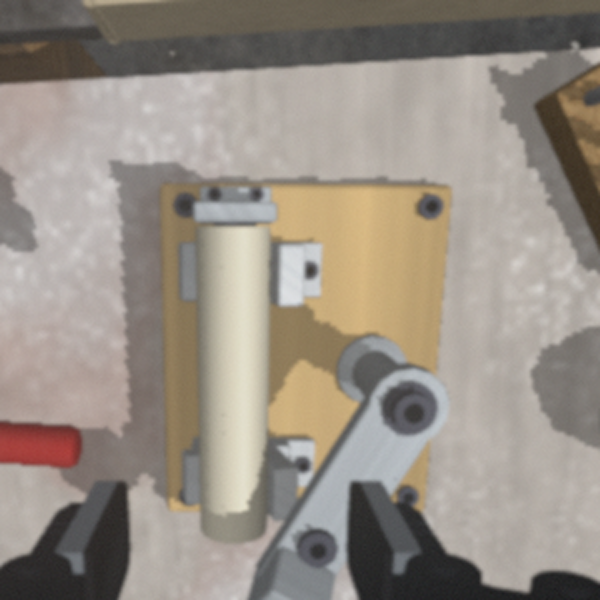

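```bash
python3 - <<'E'
from h import *
z=np.load("w5.npz"); c=(z["K"],z["T"])
f=lambda u:((u[0]+.5)/2-.5+200,(u[1]+.5)/2-.5)
b=onz(c,f((411,407)),.099)[:2]; u=onz(c,f((317,547)),.095)[:2]; print("bolt",b,"bush",u)
d=u-b; print("dist",np.hypot(*d),"dir deg",np.degrees(np.arctan2(d[1],d[0])))
pf=[onz(c,f(q),.058)[:2] for q in((234.5,240),(234,330),(233.5,500))]; print("pipe axis",np.round(pf,4))
v=pf[0]-pf[2]; print("pipe ang",np.degrees(np.arctan2(v[1],v[0]))-90)
print("pipe end",onz(c,f((234,223)),.066), "stop top mid front edge",onz(c,f((235,219)),.068),"stop corners",[onz(c,f(q),.068)[:2].round(4) for q in((194,206),(276,206),(194,220),(276,220))])
E
```

```text
bolt [0.68783906 0.0138442 ] bush [ 0.65092882 -0.04558309]
dist 0.0699569082182786 dir deg -121.84438556915192
pipe axis [[ 0.6232  0.0791]
 [ 0.6209  0.0411]
 [ 0.6164 -0.0387]]
pipe ang -3.3072243878259684
pipe end [0.62338179 0.08592842 0.066     ] stop top mid front edge [0.62387691 0.08742846 0.068     ] stop corners [array([0.6077, 0.0933]), array([0.6406, 0.0916]), array([0.6073, 0.0879]), array([0.6404, 0.0862])]
```

Request:
arm_command(increments=[[[0.02,-0.015,0],[0,0,0.14],0],[[0.04,-0.03,0],[0,0,0.28],0],[[0.06,-0.045,0],[0,0,0.42],0],[[0.078,-0.065,0],[0,0,0.56],0],[[0.078,-0.065,0],[0,0,0.7],0],[[0.078,-0.065,0],[0,0,0.84],0],[[0.078,-0.065,0],[0,0,0.98],0],[[0.078,-0.065,0],[0,0,1.07],0],[[0.078,-0.065,0],[0,0,1.07],0],[[0.078,-0.065,0],[0,0,1.07],0]])

```text
clock: 10.85
tcp_pos: [0.6992, -0.0475, 0.2112]
orientation: [-2.745, -1.525, 0.003]
contact_force: [0.0, 0.4, 0.2]
grip_width: -0.0003
```

Request:
arm_command(increments=[[[0,0,-0.04],[0,0,0],0],[[0,0,-0.08],[0,0,0],0],[[0,0,-0.105],[0,0,0],0],[[0,0,-0.116],[0,0,0],0],[[0,0,-0.116],[0,0,0],0]])

```text
clock: 11.35
tcp_pos: [0.6987, -0.0473, 0.0949]
orientation: [-2.743, -1.528, 0.005]
contact_force: [-0.9, 0.7, 1.0]
grip_width: -0.0001
```

```bash
python3 - <<'E'
from h import *
o=st(); c=cam("wrist"); im=r.grab_frame("wrist"); cv2.imwrite("pics/w6.png",im)
O=np.array([.6185,.0168]); a=np.radians(-3.1); ex=np.array([np.cos(a),np.sin(a)]); P=O+.07*ex; v=o["tcp_pos"][:2]-P
# shifts for arc: rotate about P by -k, after closing 'g' along normal
for k in np.radians([10,20,30,40,50,60,61.3,63]):
    C=np.array([[np.cos(k),np.sin(k)],[-np.sin(k),np.cos(k)]]); 
    th=np.radians(61.3-3.1)-k; n=np.array([-np.sin(th),np.cos(th)])
    print(np.degrees(k).round(1),k.round(3),(C@v-v+.015*n).round(4))
E
```

```text
t 11.35 p [ 0.6987 -0.0473  0.0949] rv [-2.743 -1.528  0.005] F [-0.9  0.7  1. ] M [-0.02 -0.08  0.01] w -0.0001 q [-0.2   0.69  0.27  1.61 -0.22  0.87  1.17]
10.0 0.175 [-0.0218  0.0091]
20.0 0.349 [-0.0305  0.0119]
30.0 0.524 [-0.0386  0.0161]
40.0 0.698 [-0.0458  0.0217]
50.0 0.873 [-0.052   0.0285]
60.0 1.047 [-0.0569  0.0362]
61.3 1.07 [-0.0574  0.0373]
63.0 1.1 [-0.0581  0.0387]
```

View pics/w6.png

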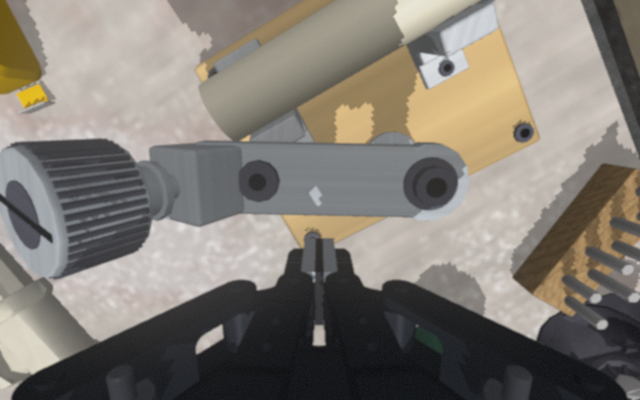

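Request:
arm_command(increments=[[[-0.0127,0.008,0.002],[0,0,0],0],[[-0.0174,0.0083,0.002],[0,0,-0.087],0],[[-0.0218,0.0091,0.002],[0,0,-0.175],0],[[-0.0262,0.0104,0.002],[0,0,-0.262],0],[[-0.0305,0.0119,0.002],[0,0,-0.349],0],[[-0.0346,0.0139,0.002],[0,0,-0.436],0],[[-0.0386,0.0161,0.002],[0,0,-0.524],0],[[-0.0423,0.0188,0.002],[0,0,-0.611],0],[[-0.0458,0.0217,0.002],[0,0,-0.698],0],[[-0.0458,0.0217,0.002],[0,0,-0.698],0]])

```text
clock: 12.4
tcp_pos: [0.6555, -0.0258, 0.1011]
orientation: [3.101, 0.497, 0.006]
contact_force: [0.2, -1.8, 0.4]
grip_width: 0.0004
```

Request:
arm_command(increments=[[[-0.0032,0.0033,0],[0,0,-0.087],0],[[-0.0062,0.0068,0],[0,0,-0.175],0],[[-0.0088,0.0106,0],[0,0,-0.262],0],[[-0.0105,0.0135,0],[0,0,-0.33],0],[[-0.0105,0.0135,0],[0,0,-0.33],0]])

```text
clock: 12.9
tcp_pos: [0.6447, -0.0122, 0.1003]
orientation: [-3.141, 0.015, -0.004]
contact_force: [0.3, -0.6, 1.1]
grip_width: 0.0
```

Request:
arm_command(increments=[[[0,0.001,-0.002],[0,0,-0.04],0],[[0,0.002,-0.002],[0,0,-0.04],0],[[0,0.002,-0.002],[0,0,-0.04],0]])

```text
clock: 13.2
tcp_pos: [0.6445, -0.0118, 0.0978]
orientation: [3.139, -0.077, 0.003]
contact_force: [0.3, -5.4, 3.4]
grip_width: -0.0001
```

Request:
arm_command(increments=[[[0,0.001,0],[0,0,0],0],[[0,0.002,0],[0,0,0],0],[[0,0.002,0],[0,0,0],0]])

```text
clock: 13.5
tcp_pos: [0.6444, -0.0117, 0.0978]
orientation: [3.137, -0.08, 0.004]
contact_force: [1.3, -8.9, 3.1]
grip_width: -0.0001
```

Request:
arm_command(increments=[[[0,-0.012,0.005],[0,0,0],0],[[0,-0.015,0.05],[0,0,0],0],[[0,-0.015,0.1],[0,0,0],0],[[-0.02,0,0.13],[0,0,0],20],[[-0.06,0.02,0.13],[0,-0.08,0],50],[[-0.1,0.033,0.13],[-0.008,-0.2,0],75],[[-0.106,0.033,0.13],[-0.016,-0.33,0],75],[[-0.106,0.033,0.12],[-0.024,-0.45,0],75],[[-0.106,0.033,0.11],[-0.028,-0.523,0],75],[[-0.106,0.033,0.1],[-0.028,-0.523,0],75]])

```text
clock: 14.5
tcp_pos: [0.5344, 0.0263, 0.1954]
orientation: [3.023, -0.07, 0.807]
contact_force: [0.2, 0.5, 0.1]
grip_width: 0.0638
```

```bash
python3 - <<'E'
from h import *
o=st(); M=R.from_rotvec(o["orientation"]).as_matrix(); print(M.round(3))
c=cam("wrist"); np.savez("w7.npz",K=c[0],T=c[1]); cv2.imwrite("pics/w7.png",r.grab_frame("wrist"))
cv2.imwrite("pics/top7.png",r.grab_frame("top")); cv2.imwrite("pics/scene7.png",r.grab_frame("scene"))
E
```

```text
t 14.5 p [0.5344 0.0263 0.1954] rv [ 3.023 -0.07   0.807] F [0.2 0.5 0.1] M [0.03 0.51 0.06] w 0.0638 q [-0.97  0.15  0.8   2.34  0.1   0.18 -0.34]
[[ 0.866 -0.046  0.498]
 [-0.04  -0.999 -0.023]
 [ 0.499  0.    -0.867]]
```

View pics/w7.png

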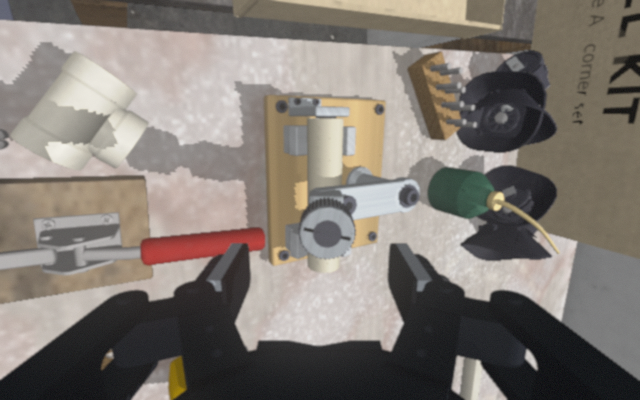

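```bash
python3 - <<'E'
from h import *
z=np.load("w7.npz"); c=(z["K"],z["T"]); im=cv2.imread("pics/w7.png")
O=np.array([.6185,.0168]); a=np.radians(-3.1); ex=np.array([np.cos(a),np.sin(a)]); ey=np.array([-ex[1],ex[0]])
W=lambda p:np.r_[O+p[0]*ex+p[1]*ey,p[2]]
for b in(5,6,6.9): print(b,proj(c,W([-.041-.0005*(b+12),0,.127+.000866*(b+12)])).round(1))
w=onz(c,(328,228),.1426); print("jig",ex@(w[:2]-O),ey@(w[:2]-O))
g=cv2.cvtColor(im,cv2.COLOR_BGR2GRAY); 
cv2.imwrite("pics/w7c.png",cv2.resize(im[180:280,270:440],None,fx=4,fy=4,interpolation=cv2.INTER_CUBIC))
d=np.r_[-.5*ex,.866]; print("d",d.round(4))
print("grip tcp b=6",W([-.041-.0005*9,0,.127+.000866*9]))
b=onz(c,(408,195),.099)[:2]; print("bolt jig",ex@(b-O),ey@(b-O))
E
```

```text
5 [326.2 231.3]
6 [326.3 231.9]
6.9 [326.3 232.4]
jig -0.048779646124735766 0.0023447522044978686
d [-0.4993  0.027   0.866 ]
grip tcp b=6 [0.57306658 0.01926059 0.134794  ]
bolt jig 0.0624953138323096 0.0014653655144277553
```

View pics/w7c.png

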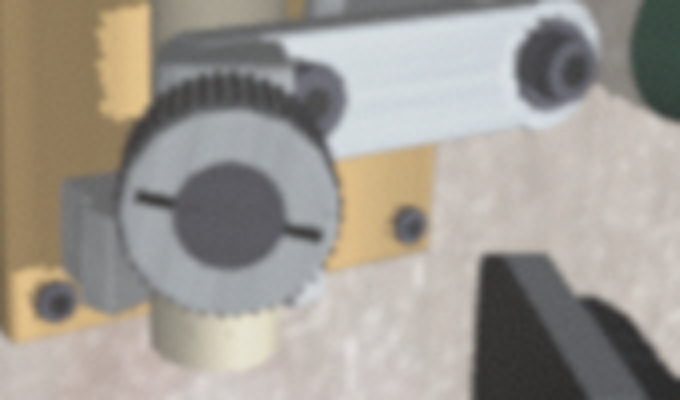

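Request:
arm_command(increments=[[[0.017,-0.006,-0.023],[0,0,0],75],[[0.017,-0.006,-0.023],[-0.07,0.004,0.121],75],[[0.017,-0.006,-0.023],[-0.14,0.008,0.242],75],[[0.017,-0.006,-0.023],[-0.21,0.011,0.364],75],[[0.017,-0.006,-0.023],[-0.28,0.015,0.485],75],[[0.017,-0.006,-0.023],[-0.349,0.019,0.606],75],[[0.017,-0.006,-0.023],[-0.419,0.023,0.727],75],[[0.017,-0.006,-0.023],[-0.489,0.026,0.849],75],[[0.017,-0.006,-0.023],[-0.489,0.026,0.849],75]])

```text
clock: 15.55
tcp_pos: [0.5559, 0.0179, 0.1751]
orientation: [2.507, 1.262, 0.655]
contact_force: [-0.8, 0.2, -0.8]
grip_width: 0.064
```

Request:
arm_command(increments=[[[0,0,0],[-0.07,0.004,0.121],75],[[0,0,0],[-0.14,0.008,0.242],75],[[0,0,0],[-0.21,0.011,0.364],75],[[0,0,0],[-0.28,0.015,0.485],75],[[0,0,0],[-0.349,0.019,0.606],75],[[0,0,0],[-0.389,0.021,0.675],75],[[0,0,0],[-0.389,0.021,0.675],75]])

```text
clock: 16.25
tcp_pos: [0.5557, 0.0179, 0.1749]
orientation: [1.769, 2.03, 0.444]
contact_force: [0.2, -0.7, 0.7]
grip_width: 0.0639
```

```bash
python3 - <<'E'
from h import *
o=st(); M=R.from_rotvec(o["orientation"]).as_matrix(); print(M.round(3)); print("shift to grip",np.array([.5731,.0193,.1348])-o["tcp_pos"])
E
```

```text
t 16.25 p [0.5557 0.0179 0.1749] rv [1.769 2.03  0.444] F [ 0.2 -0.7  0.7] M [ 0.    0.51 -0.04] w 0.0639 q [-0.08  0.21 -0.15  2.28  0.85  0.23  0.69]
[[-0.111  0.859  0.5  ]
 [ 0.989  0.144 -0.028]
 [-0.096  0.492 -0.865]]
shift to grip [ 0.01738905  0.00137722 -0.04009986]
```

Request:
arm_command(increments=[[[-0.0056,0.0026,0],[0,0,0],75],[[0,0.0023,-0.01],[0,0,0],75],[[0.006,0.002,-0.02],[0,0,0],75],[[0.012,0.0017,-0.03],[0,0,0],75],[[0.0174,0.0014,-0.04],[0,0,0],75],[[0.0174,0.0014,-0.04],[0,0,0],75],[[0.0174,0.0014,-0.04],[0,0,0],75]])

```text
clock: 16.95
tcp_pos: [0.5718, 0.0202, 0.134]
orientation: [1.771, 2.032, 0.444]
contact_force: [-0.3, -0.1, 0.2]
grip_width: 0.064
```

Request:
arm_command(increments=[[[0,0,0],[0,0,0],38],[[0,0,0],[0,0,0],25],[[0,0,0],[0,0,0],25],[[0,0,0],[0,0,0],25],[[0,0,0],[0,0,0],25]], newtons=25)

```text
clock: 17.45
tcp_pos: [0.572, 0.0183, 0.1349]
orientation: [1.771, 2.028, 0.443]
contact_force: [-5.2, -3.7, 8.0]
grip_width: 0.0342
```

```bash
python3 -c "
from h import *
st()"
```

```text
t 17.45 p [0.572  0.0183 0.1349] rv [1.771 2.028 0.443] F [-5.2 -3.7  8. ] M [-0.7   0.52 -0.43] w 0.0342 q [-0.11  0.31 -0.12  2.27  1.27  0.18  0.27]
```

Request:
arm_command(increments=[[[0.0001,0,-0.0002],[0.05,-0.0027,-0.0866],25],[[0.0002,0,-0.0003],[0.1,-0.0054,-0.173],25],[[0.0003,0,-0.0005],[0.15,-0.008,-0.26],25],[[0.0004,0,-0.0007],[0.2,-0.011,-0.346],25],[[0.0005,0,-0.0008],[0.25,-0.0135,-0.433],25],[[0.0006,0,-0.001],[0.3,-0.016,-0.52],25],[[0.0007,0,-0.0012],[0.35,-0.019,-0.606],25],[[0.0008,0,-0.0013],[0.4,-0.0216,-0.693],25],[[0.0009,0,-0.0015],[0.45,-0.024,-0.78],25],[[0.001,0,-0.0017],[0.5,-0.027,-0.866],25]])

```text
clock: 18.45
tcp_pos: [0.5737, 0.0201, 0.1337]
orientation: [2.676, 0.983, 0.707]
contact_force: [-3.1, -0.9, 8.4]
grip_width: 0.0343
```

```bash
cat >> h.py <<'E'
D=np.array([-.4993,.027,.866])
def kn():
    o=st(); M=R.from_rotvec(o["orientation"]).as_matrix()
    e=np.cross(D,[0,0,1]); e/=np.linalg.norm(e); f=np.cross(D,e)
    print("axis err deg",np.degrees(np.arccos(-M[:,2]@D)).round(2),"phi",np.arctan2(M[:,0]@f,M[:,0]@e).round(3),"M.D",(o["moment"]@D).round(3),"F.D",(o["contact_force"]@D).round(1))
E
python3 -c "
from h import *
kn()"
```

```text
t 18.45 p [0.5737 0.0201 0.1337] rv [2.676 0.983 0.707] F [-3.1 -0.9  8.4] M [-0.1   0.23  0.03] w 0.0343 q [-0.11  0.31 -0.12  2.27  1.3   0.18 -0.76]
axis err deg 0.3 phi -0.813 M.D 0.084 F.D 8.8
```

Request:
arm_command(increments=[[[0.0001,0,-0.0002],[0.05,-0.0027,-0.0866],25],[[0.0002,0,-0.0003],[0.1,-0.0054,-0.173],25],[[0.0003,0,-0.0005],[0.15,-0.008,-0.26],25],[[0.0004,0,-0.0007],[0.2,-0.011,-0.346],25],[[0.0005,0,-0.0008],[0.25,-0.0135,-0.433],25],[[0.0006,0,-0.001],[0.3,-0.016,-0.52],25],[[0.0007,0,-0.0012],[0.35,-0.019,-0.606],25],[[0.0008,0,-0.0013],[0.4,-0.0216,-0.693],25],[[0.0009,0,-0.0015],[0.45,-0.024,-0.78],25],[[0.001,0,-0.0017],[0.5,-0.027,-0.866],25]])

```text
clock: 19.45
tcp_pos: [0.5764, 0.0205, 0.1331]
orientation: [-2.951, 0.441, -0.807]
contact_force: [2.4, -1.2, 8.7]
grip_width: 0.034
```

```bash
python3 -c "
from h import *
kn()"
```

```text
t 19.45 p [0.5764 0.0205 0.1331] rv [-2.951  0.441 -0.807] F [ 2.4 -1.2  8.7] M [-0.17 -0.71 -0.02] w 0.034 q [-0.12  0.32 -0.11  2.27  1.33  0.17 -1.8 ]
axis err deg 0.48 phi -1.814 M.D 0.05 F.D 6.3
```

Request:
arm_command(increments=[[[0.0001,0,-0.0002],[0.05,-0.0027,-0.0866],25],[[0.0002,0,-0.0003],[0.1,-0.0054,-0.173],25],[[0.0003,0,-0.0005],[0.15,-0.008,-0.26],25],[[0.0004,0,-0.0007],[0.2,-0.011,-0.346],25],[[0.0005,0,-0.0008],[0.25,-0.0135,-0.433],25],[[0.0005,0,-0.0008],[0.25,-0.0135,-0.433],25]])

```text
clock: 20.05
tcp_pos: [0.5776, 0.0198, 0.1328]
orientation: [-2.646, 1.114, -0.737]
contact_force: [3.0, -1.1, 7.2]
grip_width: 0.0344
```

```bash
python3 -c "
from h import *
kn()"
```

```text
t 20.05 p [0.5776 0.0198 0.1328] rv [-2.646  1.114 -0.737] F [ 3.  -1.1  7.2] M [-0.37 -1.07 -0.17] w 0.0344 q [-0.12  0.32 -0.11  2.27  1.34  0.17 -2.31]
axis err deg 0.54 phi -2.313 M.D 0.013 F.D 4.7
```

Request:
arm_command(increments=[[[0.0001,0,-0.0002],[0.05,-0.0027,-0.0866],25],[[0.0002,0,-0.0003],[0.1,-0.0054,-0.173],25],[[0.0003,0,-0.0005],[0.125,-0.0067,-0.217],25],[[0.0003,0,-0.0005],[0.125,-0.0067,-0.217],25]])

```text
clock: 20.45
tcp_pos: [0.5781, 0.0193, 0.1325]
orientation: [-2.444, 1.41, -0.688]
contact_force: [3.7, -3.0, 8.8]
grip_width: 0.0345
```

```bash
python3 -c "
from h import *
kn()"
```

```text
t 20.45 p [0.5781 0.0193 0.1325] rv [-2.444  1.41  -0.688] F [ 3.7 -3.   8.8] M [-0.56 -1.1  -0.27] w 0.0345 q [-0.12  0.32 -0.11  2.27  1.35  0.18 -2.56]
axis err deg 0.57 phi -2.563 M.D 0.017 F.D 5.7
```

Request:
arm_command(increments=[[[0.0001,0,-0.0002],[0.05,-0.0027,-0.0866],25],[[0.0002,0,-0.0003],[0.1,-0.0054,-0.173],25],[[0.0003,0,-0.0005],[0.125,-0.0067,-0.217],25],[[0.0003,0,-0.0005],[0.125,-0.0067,-0.217],25]])

```text
clock: 20.85
tcp_pos: [0.5785, 0.0188, 0.1321]
orientation: [-2.213, 1.679, -0.63]
contact_force: [3.2, -3.0, 10.7]
grip_width: 0.0337
```

```bash
python3 -c "
from h import *
kn()"
```

```text
t 20.85 p [0.5785 0.0188 0.1321] rv [-2.213  1.679 -0.63 ] F [ 3.2 -3.  10.7] M [-0.78 -1.11 -0.36] w 0.0337 q [-0.12  0.32 -0.11  2.27  1.35  0.18 -2.81]
axis err deg 0.59 phi -2.814 M.D 0.05 F.D 7.6
```

Request:
arm_command(increments=[[[0,0,0],[0,0,0],65],[[0,0,0],[0,0,0],65],[[0,0,0],[0,0,0],65],[[0,0,0],[0,0,0],65]])

```text
clock: 21.25
tcp_pos: [0.5746, 0.0203, 0.1282]
orientation: [-2.221, 1.677, -0.62]
contact_force: [-0.1, -0.7, -0.4]
grip_width: 0.0551
```

Request:
arm_command(increments=[[[0,0,0],[-0.06,0.003,0.104],65],[[0,0,0],[-0.12,0.006,0.208],65],[[0,0,0],[-0.18,0.01,0.312],65],[[0,0,0],[-0.24,0.013,0.416],65],[[0,0,0],[-0.3,0.016,0.52],65],[[0,0,0],[-0.36,0.019,0.624],65],[[0,0,0],[-0.42,0.023,0.727],65],[[0,0,0],[-0.48,0.026,0.831],65],[[0,0,0],[-0.54,0.029,0.935],65],[[0,0,0],[-0.6,0.032,1.039],65]])

```text
clock: 22.25
tcp_pos: [0.5747, 0.0203, 0.1282]
orientation: [3.027, -0.133, 0.814]
contact_force: [0.3, -0.0, -0.8]
grip_width: 0.0552
```

```bash
python3 -c "
from h import *
kn()"
```

```text
t 22.25 p [0.5747 0.0203 0.1282] rv [ 3.027 -0.133  0.814] F [ 0.3 -0.  -0.8] M [ 0.01  0.58 -0.  ] w 0.0552 q [-0.07  0.33 -0.17  2.27  1.37  0.19 -1.62]
axis err deg 0.24 phi -1.605 M.D 0.008 F.D -0.9
```

Request:
arm_command(increments=[[[0.002,-0.001,0.0015],[0,0,0],65],[[0.0038,-0.0015,0.0033],[0,0,0],65],[[0.0038,-0.0015,0.0033],[0,0,0],25],[[0.0038,-0.0015,0.0033],[0,0,0],25],[[0.0038,-0.0015,0.0033],[0,0,0],25],[[0.0038,-0.0015,0.0033],[0,0,0],25],[[0.0038,-0.0015,0.0033],[0,0,0],25]])

```text
clock: 22.95
tcp_pos: [0.5774, 0.0188, 0.1312]
orientation: [3.028, -0.14, 0.813]
contact_force: [-6.1, -0.6, 4.6]
grip_width: 0.0338
```

```bash
python3 -c "
from h import *
kn()"
```

```text
t 22.95 p [0.5774 0.0188 0.1312] rv [ 3.028 -0.14   0.813] F [-6.1 -0.6  4.6] M [ 0.08  1.04 -0.03] w 0.0338 q [-0.05  0.33 -0.18  2.26  1.31  0.19 -1.56]
axis err deg 0.23 phi -1.61 M.D -0.04 F.D 7.0
```

Request:
arm_command(increments=[[[0,0,-0.0001],[0.025,-0.0013,-0.0433],25],[[0.0001,0,-0.0002],[0.05,-0.0027,-0.0866],25],[[0.0001,0,-0.0003],[0.075,-0.004,-0.13],25],[[0.0002,0,-0.0003],[0.1,-0.0054,-0.173],25],[[0.0002,0,-0.0003],[0.1,-0.0054,-0.173],25]])

```text
clock: 23.45
tcp_pos: [0.5777, 0.0187, 0.131]
orientation: [-2.956, 0.437, -0.799]
contact_force: [-6.3, 0.4, 4.7]
grip_width: 0.034
```

```bash
python3 -c "
from h import *
kn()"
```

```text
t 23.45 p [0.5777 0.0187 0.131 ] rv [-2.956  0.437 -0.799] F [-6.3  0.4  4.7] M [-0.06  1.05 -0.02] w 0.034 q [-0.06  0.33 -0.17  2.26  1.32  0.19 -1.77]
axis err deg 0.23 phi -1.811 M.D 0.045 F.D 7.2
```

Running freely (0.05 N m). Next 0.15 steps.

Request:
arm_command(increments=[[[0,0,-0.0001],[0.025,-0.0013,-0.0433],25],[[0.0001,0,-0.0002],[0.05,-0.0027,-0.0866],25],[[0.0001,0,-0.0003],[0.075,-0.004,-0.13],25],[[0.0001,0,-0.0003],[0.075,-0.004,-0.13],25]])

```text
clock: 23.85
tcp_pos: [0.5779, 0.0187, 0.1308]
orientation: [-2.88, 0.65, -0.782]
contact_force: [-6.9, 0.2, 5.9]
grip_width: 0.034
```

```bash
python3 -c "
from h import *
kn()"
```

```text
t 23.85 p [0.5779 0.0187 0.1308] rv [-2.88   0.65  -0.782] F [-6.9  0.2  5.9] M [-0.04  0.96 -0.05] w 0.034 q [-0.07  0.33 -0.17  2.26  1.32  0.19 -1.92]
axis err deg 0.23 phi -1.961 M.D 0.002 F.D 8.6
```

Request:
arm_command(increments=[[[0,0,-0.0001],[0.025,-0.0013,-0.0433],25],[[0.0001,0,-0.0002],[0.05,-0.0027,-0.0866],25],[[0.0001,0,-0.0003],[0.075,-0.004,-0.13],25],[[0.0001,0,-0.0003],[0.075,-0.004,-0.13],25]])

```text
clock: 24.25
tcp_pos: [0.5781, 0.0186, 0.1306]
orientation: [-2.791, 0.855, -0.761]
contact_force: [-6.6, -0.4, 6.9]
grip_width: 0.0339
```

```bash
python3 -c "
from h import *
kn()"
```

```text
t 24.25 p [0.5781 0.0186 0.1306] rv [-2.791  0.855 -0.761] F [-6.6 -0.4  6.9] M [-0.18  0.98 -0.03] w 0.0339 q [-0.07  0.33 -0.16  2.26  1.32  0.19 -2.07]
axis err deg 0.23 phi -2.111 M.D 0.092 F.D 9.3
```

Total 3.5 rad turned; M about the axis 0.09. Another 0.12.

Request:
arm_command(increments=[[[0,0,-0.0001],[0.02,-0.001,-0.0346],25],[[0.0001,0,-0.0002],[0.04,-0.002,-0.069],25],[[0.0001,0,-0.0002],[0.06,-0.0032,-0.104],25],[[0.0001,0,-0.0002],[0.06,-0.0032,-0.104],25]])

```text
clock: 24.65
tcp_pos: [0.5782, 0.0185, 0.1306]
orientation: [-2.711, 1.011, -0.743]
contact_force: [-8.9, -0.5, 9.8]
grip_width: 0.0342
```

```bash
python3 -c "
from h import *
kn()"
```

```text
t 24.65 p [0.5782 0.0185 0.1306] rv [-2.711  1.011 -0.743] F [-8.9 -0.5  9.8] M [-0.3   1.07 -0.01] w 0.0342 q [-0.07  0.33 -0.16  2.26  1.32  0.19 -2.19]
axis err deg 0.24 phi -2.23 M.D 0.169 F.D 12.9
```

Request:
arm_command(increments=[[[0,0,0],[0.02,-0.001,-0.0346],25],[[0,0,0],[0.04,-0.002,-0.069],25],[[0,0,0],[0.04,-0.002,-0.069],25]])

```text
clock: 24.95
tcp_pos: [0.5782, 0.0185, 0.1306]
orientation: [-2.654, 1.112, -0.729]
contact_force: [-8.7, -0.9, 8.9]
grip_width: 0.0347
```

```bash
python3 -c "
from h import *
kn()"
```

```text
t 24.95 p [0.5782 0.0185 0.1306] rv [-2.654  1.112 -0.729] F [-8.7 -0.9  8.9] M [-0.31  1.03  0.07] w 0.0347 q [-0.07  0.33 -0.16  2.26  1.32  0.19 -2.27]
axis err deg 0.24 phi -2.31 M.D 0.248 F.D 12.0
```

Slope is 1.0 N m/rad (0.169 → 0.248 over 0.08 rad): seated and tight. Release and withdraw along the screw axis.

Request:
arm_command(increments=[[[0,0,0],[0,0,0],65],[[0,0,0],[0,0,0],65],[[0,0,0],[0,0,0],65],[[0,0,0],[0,0,0],65]])

```text
clock: 25.35
tcp_pos: [0.5794, 0.0187, 0.1307]
orientation: [-2.653, 1.111, -0.729]
contact_force: [0.1, -0.5, -0.9]
grip_width: 0.0554
```

Request:
arm_command(increments=[[[-0.005,0,0.009],[0,0,0],65],[[-0.015,0.001,0.026],[0,0,0],65],[[-0.025,0.001,0.045],[0,0,0],65],[[-0.03,0.001,0.085],[0,0,0],65],[[-0.03,0.001,0.12],[0,0,0],65],[[-0.03,0.001,0.12],[0,0,0],65],[[-0.03,0.001,0.12],[0,0,0],65]])

```text
clock: 26.05
tcp_pos: [0.5499, 0.019, 0.2521]
orientation: [-2.65, 1.113, -0.733]
contact_force: [-0.6, -1.1, -1.1]
grip_width: 0.0557
```

```bash
python3 - <<'E'
from h import *
kn(); T=cam("top"); im=r.grab_frame("top"); cv2.imwrite("pics/top8.png",im)
a=cv2.imread("pics/top7.png"); b=cv2.imread("pics/top0.png")
for n,(x,y) in dict(tee=(344,255),tape=(434,230),marker=(196,240)).items():
    s=np.s_[y-30:y+30,x-25:x+25]; print(n,"mean abs diff vs start",np.abs(im[s].astype(int)-b[s]).mean().round(2),cv2.phaseCorrelate(b[s].mean(2),im[s].mean(2)))
O=np.array([.6185,.0168]); t=np.radians(-3.1); ex=np.array([np.cos(t),np.sin(t)]); ey=np.array([-ex[1],ex[0]])
for nm in("wrist",):
    c=cam(nm); f=r.grab_frame(nm); cv2.imwrite("pics/w8.png",f); print("pipe -y end px",proj(c,np.r_[O-.07*ey,.056]),"knob",proj(c,np.r_[O-.047*ex,.1374]))
# gate/pipe in top view: knob & bolt location
for p,l in(((-.047,0,.137),"knob"),((.07,0,.099),"bolt"),((0,-.07,.066),"pipe -y end"),((0,.07,.066),"pipe +y end")):
    u=proj(T,np.r_[O+p[0]*ex+p[1]*ey,p[2]]); print(l,u.round(1),im[int(u[1]),int(u[0])])
E
```

```text
t 26.05 p [0.5499 0.019  0.2521] rv [-2.65   1.113 -0.733] F [-0.6 -1.1 -1.1] M [ 0.    0.51 -0.01] w 0.0557 q [ 0.24  0.09 -0.49  2.2   0.5   0.4  -1.45]
axis err deg 0.36 phi -2.311 M.D 0.005 F.D -0.7
tee mean abs diff vs start 16.94 ((-0.04624585681199278, -0.0819771377491918), 0.5778627372424261)
tape mean abs diff vs start 16.59 ((-0.11448757408904697, -0.1744105389043824), 0.5257465286637638)
marker mean abs diff vs start 4.36 ((-0.05286141003375633, -0.06439515913760374), 0.9742900579242523)
pipe -y end px [335.71161759 247.43727592] knob [282.04306081 233.29060154]
knob [373.1 200.9] [57 53 53]
bolt [370.9 162.2] [64 58 59]
pipe -y end [395.  189.8] [18 20 20]
pipe +y end [345.  189.3] [106 109 103]
```

```bash
python3 - <<'E'
from h import *
c=cam("wrist"); im=cv2.imread("pics/w8.png"); hsv=cv2.cvtColor(im,cv2.COLOR_BGR2HSV)
O=np.array([.6185,.0168]); t=np.radians(-3.1); ex=np.array([np.cos(t),np.sin(t)]); ey=np.array([-ex[1],ex[0]])
# sample colours across the pipe at several jig y, height of pipe axis silhouette z~.058
for y in(-.08,-.075,-.072,-.068,-.06,-.03,.03,.06,.068,.073):
    print(y,[tuple(int(k) for k in hsv[int(round(v)),int(round(u))]) if 0<=u<639.4 and 0<=v<399.4 else None for u,v in[proj(c,np.r_[O+x*ex+y*ey,.056+np.sqrt(max(0,.016**2-x*x))]) for x in(-.022,-.012,0,.012,.022)]])
E
```

```text
-0.08 [(12, 29, 177), (10, 24, 189), (6, 21, 182), (8, 16, 188), (8, 21, 180)]
-0.075 [(9, 28, 176), (9, 26, 184), (12, 25, 185), (12, 25, 184), (11, 19, 191)]
-0.072 [(11, 27, 178), (11, 24, 182), (11, 23, 187), (11, 23, 181), (16, 21, 183)]
-0.068 [(11, 29, 177), (23, 33, 163), (23, 31, 215), (21, 29, 176), (14, 23, 186)]
-0.06 [(18, 85, 182), (24, 30, 161), (22, 31, 217), (21, 34, 175), (107, 11, 215)]
-0.03 [(105, 13, 156), (24, 26, 136), (23, 32, 215), (27, 14, 176), (110, 4, 172)]
0.03 [(18, 90, 128), (22, 36, 157), (23, 32, 218), (21, 48, 160), (19, 92, 160)]
0.06 [(20, 6, 121), (24, 32, 153), (23, 30, 215), (20, 37, 166), (105, 6, 183)]
0.068 [(15, 23, 87), (24, 29, 123), (24, 28, 179), (18, 80, 186), (19, 96, 200)]
0.073 [(90, 5, 97), (107, 13, 178), (105, 14, 183), (100, 12, 188), (19, 88, 196)]
```

```bash
python3 -c "
from bench import r
print(r.hand_in())"
```

```text
the job is handed in; nothing more can be done
None
```

The pipe is clamped in the jig and the job is handed in, at about 26 s on the clock. The hand-in gave no verdict.

- **Pipe:** I laid it in both V rests and slid it along until it met the end stop at about 7 N. I then pressed it back to its seat and let go. The last wrist picture, checked by pixel colours because I had used up the viewable pictures, shows it straight and centred. It spans about ±70 mm from the nest, so it is up against the stop.
- **Gate:** I pushed it shut until it stopped moving at about 9 N. The grip on the knob put the gate within about 0.01 rad of shut.
- **Thumbscrew:** I turned it clockwise about 3.7 rad in two grips. At the end the torque rose from 0.17 to 0.25 N m over the last 0.08 rad, which matches the knob's 1 N m per rad spring. That means it is seated and tight, well under the 0.5 limit. I then let go and backed the arm off along the screw, and the force reading returned to about zero.
- **Bystanders:** Image comparison with the start shows shifts under 0.2 pixel for the tee, tape measure and marker. The match was weaker for the tee and tape measure because the lighting and arm had changed there.

My jig position from the cameras disagreed between views by a few millimetres. The knob also turned out to be about 5 mm from where I expected, so I corrected both by feel.

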